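# Park the counter scale and turn the weighed orange's dish to the crate

### The job

The orange has been weighed: push the counter scale's locking lever all the way over to the left, to its locked stop, while the dish still rests on the platter. Then take the dish by the grip of its carrying bow, lift it off, and give it a quarter turn so that its pouring lip points square in over the near long side of the produce crate, keeping the dish level and the orange resting in its middle and leaving the tins and the jar alone. Finish while still holding it there, still and level, clear of scale and crate, with the lip over the crate's mouth about a hand's breadth above its rim, ready for tipping.

Things in the scene. Friction and masses are not known exactly. Their poses are not given: they have to be found in the camera images.
- scale: mechanical counter scale, fixed to the table, enamelled housing 180 deep x 230 wide x 100 high with a dial and a locking lever on its front; origin on the table under the platter's axis. Its x axis points from the front (dial and lever, towards the robot) to the back, y to the left as the robot sees it, z up. The round platter (diameter 140) carries the dish at 125 above the table when free and 120 when locked. The front console, under 100 high, reaches to x = -145
- lever (a joint): angle of the scale's locking lever, rad: 0 = right-hand stop (free, weighing), 0.6 = upright, 1.2 = left-hand stop (locked). It turns about a front-to-back axis at x = -147, y = -55, z = 52 in the scale's frame, stays where it is left and needs under 4 N at the knob; locking it lowers the platter by 5 mm
- lever_knob (a point): centre of the lever's black ball knob, diameter 26, 100 from the turning axis on a 9 mm rod; in the scale's frame it moves in the plane x = -169, along y from -111 (free) to +1 (locked), its height being 135 at both stops and 152 upright. Nothing else stands in front of the housing there
- dish: round pressed-steel weighing dish, loose on the platter, 0.35 to 0.55 kg, diameter 212, rim 38 high, with a flat foot of diameter 100; origin at the centre of its underside. x axis towards the pouring lip (pointing roughly to the scale's back at the start), y along the carrying bow, z up. Inside, the floor slopes gently (8 degrees) to the centre, 9 above the underside
- dish_grip (a point): centre of the black flat-sided grip on top of the dish's rigid carrying bow, right above the dish's centre: 16 thick (along the dish's x), 84 long (along y), 18 high; its centre is 128 above the dish's underside and 47 above the top of the orange. The bow is a 6 mm wire rising from the rim at y = -108 and +108 and arching over the orange in the plane x = 0
- dish_lip (a point): tip of the dish's pouring lip, 135 from the dish's axis along its x and 31 above its underside; the lip is about 46 wide
- orange_center (a point): centre of the orange, a loose ball of diameter 72 and about 0.17 kg lying in the middle of the dish, 45 above the dish's underside
- crate: grey plastic produce crate with lattice walls, fixed, 400 long (its x, roughly away from the robot) x 300 wide (its y) x 120 high, walls 6, open on top, standing to the left or to the right of the scale; origin at the centre of its underside. Its contents stay below the rim
- tin: bystander: food tin, diameter 73, 108 high, in front of the crate on the robot side; origin at the centre of its underside
- jar: bystander: jar with a screw lid, diameter 72, 122 high, in front of the crate on the robot side; origin at the centre of its underside
- flat_tin: bystander: flat tin, diameter 86, 36 high, in front of the crate on the robot side; origin at the centre of its underside
There are look-alikes about, which are no part of the job. What is shaped like the part that bears orange_center but pink is not meant.

How it is judged:
By the outcome, as a careful person would: the job done as asked, in the order asked, and still so for the second after the job is handed in, while the arm keeps its last pose, push and grip.
It also fails if it takes over 64 s, if anything falls off the work surface, if the arm or the gripper's body presses on something with over 40 N, if the wrist force passes 120 N, or if a joint passes its speed limit or range.

### The arm

A 6-joint arm with a two-finger parallel gripper is mounted at the origin on the work surface. World frame = base frame: x ahead of the robot, y to its left, z up, the work surface at z = 0. Lengths are in m, angles in rad, forces in N, time in s.
With the tool pointing down it reaches from about 0.3 to 0.775 m from the base axis. Payload 14.6 kg.
Tool frame: the origin (TCP) lies at the very end of the fingers, on their centre line; the grasp point (between the pads) lies 19 mm behind it; z points along the fingers, y is the direction in which the jaws open and shut (so a half turn about z gives the same grasp; the last joint's range is limited). The gripper opens to 94 mm and grips with 3 to 60 N. Pads are 16 mm wide; open, the fingers measure 119 mm over their backs; the gripper's body (75 mm by 177 mm) begins 78 mm behind the grasp point.
Start: joints at [-1.191, 0.3, 1.521, -0, 1.321, -0.067], TCP at [0.238, -0.496, 0.205] pointing down, gripper open.
Joint ranges: [-3.03, 3.03], [-0.79, 2.21], [0.23, 2.52], [-1.04, 4.18], [0, 3.07], [-2.55, 2.55]. Speed limits (rad/s): [2.22, 2.22, 2.57, 3.14, 3.14, 3.14].

### API

Orientations are given as [roll, pitch, yaw] about the fixed x, y, z axes, in that order (R = Rz(yaw) Ry(pitch) Rx(roll)).
In Python, from station import ctrl, eyes gives the robot as it stands.
- The arm moves only by the tool jog_arm, never from a script. Its argument "moves" is a list of rows, each a list of 3 entries, a list of its own where there are three numbers: the shift along the world's x, y, z in mm, then the turn, a rotation vector about the world's x, y, z in units of 5 degrees (1.0 is 5 degrees), then the finger opening in mm, from 0 to 94. In form: [[[tx, ty, tz], [wx, wy, wz], jaw], ...]. A call has 1 to 5 rows; each row is the pose to reach, as a shift and turn from the pose commanded when the call began; what a row does not reach only later rows make up. A row lasts 1/12 s, in which the tool goes at most 41.7 mm and 7.16 degrees, less where a joint would pass 70% of its speed; a pose out of reach is approached as far as the arm can. A call with a gripper value outside its range is refused whole. The fingers move at their own pace and stop on an object; "squeeze" is the grip in N (left out, the last holds). Time passes only in rows, so rows that repeat a pose let the fingers close. It gives the time, the measured TCP pose, the force and the opening at its end, in the units of the state.
- ctrl.get_obs(): the state, without advancing time (a new reading comes with each control period).
- eyes.camera(name): name is "scene" or "top"; returns a dict with "frame" (480x640x3 uint8, red, green, blue), "vertical_fov" (degrees; the focal length in pixels is half the picture's height over the tangent of half this angle, whatever the lens; pixels are square), "cx", "cy" (the principal point, pixels), "k1" (the pictures are not rectified: a ray, as slopes to the right and down, at radius r is drawn at 1 + k1 r^2 times it, then the intrinsics apply), "eye" and "attitude" of the camera in the world. Camera axes: x right, y down, z forward; pixel columns grow to the right and rows downward; lengths in m; the calibration is good to about 2 mm. A picture is of the moment at which its call begins. There is no depth.
- ctrl.hand_in(): hands the job in, once; it reports no verdict.
The state is a dict: "time_s": time; "qpos": joint angles; "joint_vel": joint speeds; "tau": joint torques, N m; "ee_pos": TCP position; "eef_rot": TCP orientation; "force": force on the tool from outside, world axes, zero at the start; "moment": the same for the moment, N m; "grip_width": finger opening in m.
Only numpy, scipy, OpenCV 4.12 (cv2) and the standard library are available. Lean on these libraries where they do the work, as an engineer would, in place of code of your own. Each camera call takes 0.05 s, during which the arm holds its last target.

## Working session

There is one attempt and no reset: what is moved stays moved. The work goes in short steps, Python scripts to look and compute and a tool call to move; the robot and the scene stay as the last step left them, time stands still between calls to the robot, and variables do not carry over. Pictures are saved under pics/ and viewed, and the job is handed in when it is done.

Besides the shell and the picture viewer there is one more tool, called after ">>>" in YAML: its name, and indented under it one key for each argument. jog_arm: Moves the arm, as the interface text tells. Its arguments: {"type":"object","properties":{"moves":{"type":"array","items":{"type":"array"}},"squeeze":{"type":"number"}},"required":["moves"]}

```bash
mkdir -p pics; ls; python3 - <<'E'
from station import ctrl, eyes
import cv2
o=ctrl.get_obs()
for k in o: print(k,o[k])
for n in("scene","top"):
    c=eyes.camera(n); print({k:v for k,v in c.items() if k!='frame'})
    cv2.imwrite(f'pics/{n}0.png',c['frame'][:,:,::-1])
E
```

```text
pics
time_s 0.0
qpos [-1.19059279e+00  3.00483654e-01  1.52160806e+00 -2.94180594e-05
  1.32069011e+00 -6.65728720e-02]
joint_vel [-1.38591776e-03  8.10893675e-04  1.53341682e-03 -3.14735880e-04
 -3.23958986e-05  3.44396889e-04]
tau [ 6.79609893e-04 -5.31806552e+01 -3.52736378e+01  7.09151826e-02
  2.43266195e-02 -1.25912952e-04]
ee_pos [ 0.23753579 -0.49575901  0.20486803]
eef_rot [-3.14040422e+00 -5.06770371e-05  4.46783675e-01]
force [ 0.69407378 -0.14025303 -0.62567207]
moment [-0.00547386  0.0343031   0.01665448]
grip_width 0.09369094209599563
{'vertical_fov': 42.27727136065162, 'cx': 318.72399325210216, 'cy': 240.67308282025078, 'k1': -0.00668360127722032, 'eye': array([1.34738768, 0.35463526, 1.45953799]), 'attitude': array([-2.55483585,  0.01135659,  2.06924968])}
{'vertical_fov': 42.67351228446852, 'cx': 320.6280906844163, 'cy': 233.95403055057372, 'k1': -0.12005735155901912, 'eye': array([ 0.30209424, -0.0425636 ,  1.42366049]), 'attitude': array([-2.91422095e+00, -1.11047952e-03, -1.59045987e+00])}
```

View pics/scene0.png

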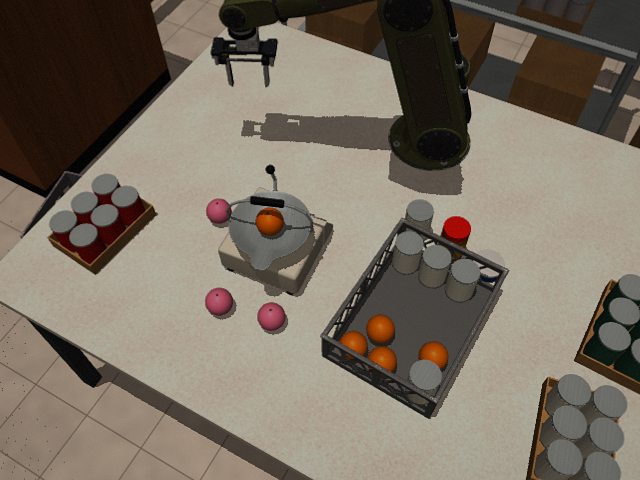

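View pics/top0.png

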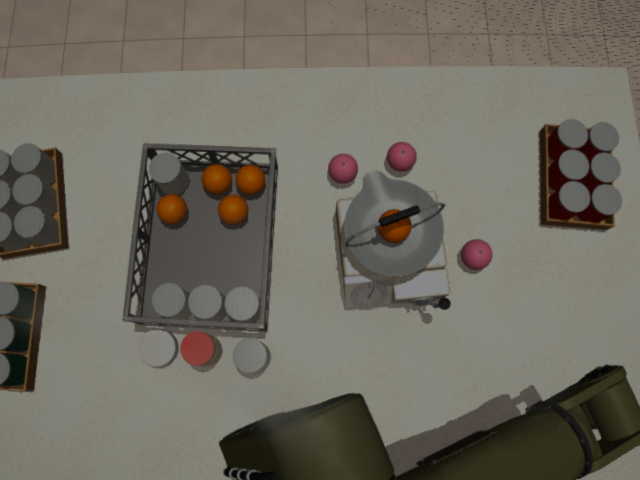

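The crate is left of the scale. The dish on the scale holds one orange, while the pink balls beside it are look-alikes. The knob is at about (443,303) in top and (270,170) in scene. Next I'll enlarge both views.

```bash
cat > h.py <<'E'
import numpy as np, cv2
from scipy.spatial.transform import Rotation as R
from station import ctrl, eyes
def K(c):
    f=240/np.tan(np.radians(c['vertical_fov'])/2)
    return np.array([[f,0,c['cx']],[0,f,c['cy']],[0,0,1]]),np.array([c['k1'],0,0,0,0.])
def Rc(c): return R.from_euler('xyz',c['attitude']).as_matrix()
def ray(c,uv):
    k,d=K(c); p=cv2.undistortPoints(np.array([[uv]],float),k,d)[0,0]
    v=Rc(c)@np.array([p[0],p[1],1]); return c['eye'],v/np.linalg.norm(v)
def plane(c,uv,z):
    e,v=ray(c,uv); return e+v*(z-e[2])/v[2]
def tri(c1,u1,c2,u2):
    e1,a=ray(c1,u1);e2,b=ray(c2,u2)
    s=np.linalg.lstsq(np.c_[a,-b],e2-e1,rcond=None)[0]
    p,q=e1+a*s[0],e2+b*s[1]; return (p+q)/2,np.linalg.norm(p-q)
def proj(c,P):
    k,d=K(c); r=Rc(c).T; P=np.atleast_2d(np.array(P,float))
    return cv2.projectPoints(P,cv2.Rodrigues(r)[0],-r@c['eye'],k,d)[0][:,0]
def crop(c,x0,y0,x1,y1,s,name,pts=[]):
    im=c['frame'][y0:y1,x0:x1,::-1]; im=cv2.resize(im,None,fx=s,fy=s,interpolation=cv2.INTER_CUBIC)
    for p in pts: cv2.drawMarker(im,(int((p[0]-x0+.5)*s),int((p[1]-y0+.5)*s)),(0,255,0),0,12,1)
    cv2.imwrite('pics/'+name,im)
E
python3 - <<'E'
from h import *
t=eyes.camera('top');s=eyes.camera('scene')
import pickle;pickle.dump((t,s),open('c0.pkl','wb'))
crop(t,320,150,480,330,3.3,'t1.png')
crop(s,190,140,350,300,3.6,'s1.png')
E
```

```text
(no output)
```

View pics/t1.png

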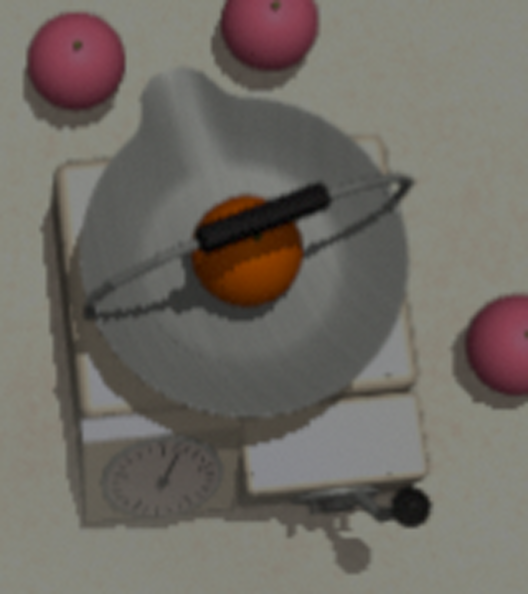

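View pics/s1.png

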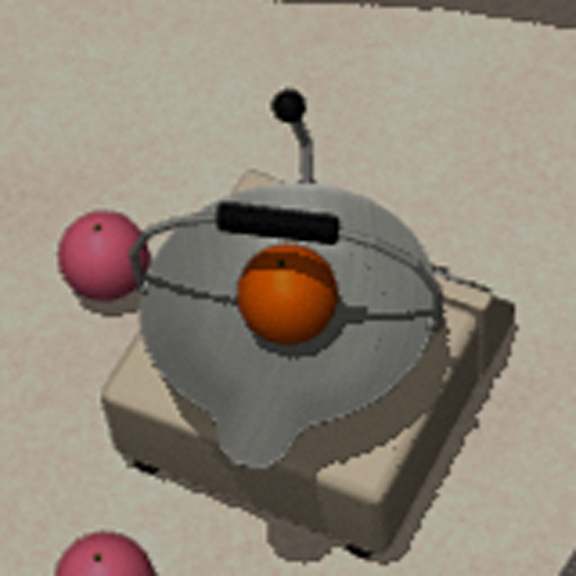

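In the crops, the grip is at about top (400,215) and scene (266,202), and the knob at about top (444,303) and scene (270,169). The dish ball is orange. The balls at top (343,168), (402,156) and (477,254) are pink, so I rule them out. Now I'll measure by masks.

```bash
python3 - <<'E'
from h import *
import pickle; t,s=pickle.load(open('c0.pkl','rb'))
def blobs(c,mask,lo,roi):
    m=np.zeros_like(mask);x0,y0,x1,y1=roi;m[y0:y1,x0:x1]=mask[y0:y1,x0:x1]
    n,l,st,ce=cv2.connectedComponentsWithStats(m.astype(np.uint8))
    return [(st[i,4],ce[i],cv2.minAreaRect(np.argwhere(l==i)[:,::-1].astype(np.float32))) for i in range(1,n) if st[i,4]>lo]
res={}
for n,c,roi in(('t',t,(320,150,480,330)),('s',s,(190,140,350,300))):
    f=c['frame'].astype(int)
    print(n,'black');
    for b in blobs(c,f.max(2)<45,25,roi): print(b)
    o=(f[:,:,0]>90)&(f[:,:,1]<f[:,:,0]*.62)&(f[:,:,2]<f[:,:,0]*.25)
    print('orange')
    for b in blobs(c,o,25,roi): print(b)
E
```

```text
t black
(np.int32(336), array([398.77380952, 215.93452381]), ((399.19183349609375, 216.17813110351562), (9.36329174041748, 42.13481140136719), 69.44395446777344))
(np.int32(111), array([443.2972973 , 302.98198198]), ((443.1922912597656, 303.4615478515625), (11.926054954528809, 11.648704528808594), 33.690067291259766))
orange
(np.int32(42), array([390.38095238, 212.07142857]), ((390.3000183105469, 211.89999389648438), (3.1622774600982666, 13.914020538330078), 71.56504821777344))
(np.int32(224), array([399.22321429, 231.875     ]), ((398.89996337890625, 232.2999725341797), (11.605781555175781, 24.40467643737793), 77.47119140625))
s black
(np.int32(63), array([270.06349206, 169.36507937]), ((270.6000061035156, 169.3000030517578), (9.391485214233398, 8.049844741821289), 26.56505012512207))
(np.int32(258), array([266.6744186 , 201.71705426]), ((266.60003662109375, 201.70001220703125), (33.6134147644043, 7.690153121948242), 7.125016689300537))
orange
(np.int32(33), array([271.51515152, 209.75757576]), ((272.2115478515625, 209.94232177734375), (16.4737548828125, 2.941741466522217), 11.309932708740234))
(np.int32(362), array([268.04143646, 222.85635359]), ((268.5, 223.5), (17.0, 25.0), 90.0))
```

```bash
python3 - <<'E'
from h import *
import pickle; t,s=pickle.load(open('c0.pkl','rb'))
crop(t,115,130,295,390,2.3,'t2.png')
crop(s,310,190,520,420,2.6,'s2.png')
E
```

```text
(no output)
```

View pics/t2.png

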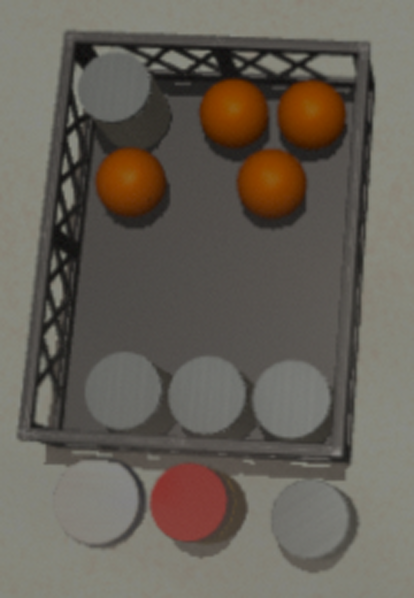

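View pics/s2.png

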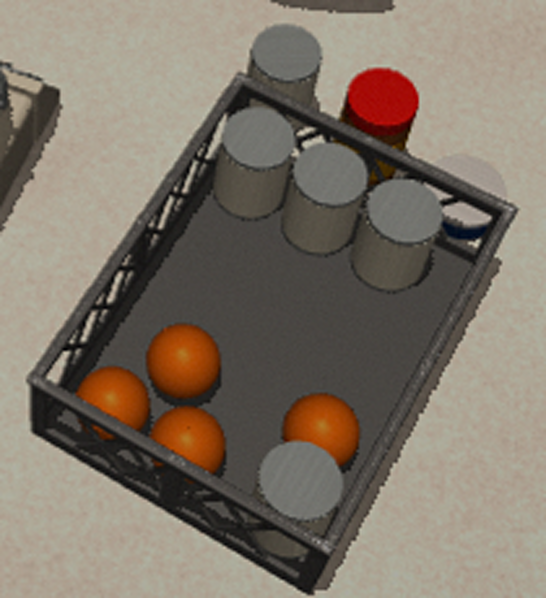

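```bash
python3 - <<'E'
from h import *
import pickle; t,s=pickle.load(open('c0.pkl','rb'))
np.set_printoptions(precision=4,suppress=True)
pr=lambda n,r:print(n,r[0],'gap',round(r[1],4))
pr('grip',tri(t,(398.9,216.05),s,(266.6,201.7)))
pr('knob',tri(t,(443.3,303.2),s,(270.2,169.4)))
C={}
for n,a,b in(('FL',(144.1,144.3),(437,401.5)),('FR',(275.4,149.1),(321.5,336)),('NR',(265.9,329),(403.5,218.8)),('NL',(123.7,320),(508,270))):
    C[n]=tri(t,a,s,b); pr(n,C[n]); print('   z.12',plane(t,a,.12),plane(s,b,.12))
# grip axis ends in each view, at z
for z in (.253,): 
  for c,ct,ang,L in((t,(398.9,216.05),69.44-90,42),(s,(266.6,201.7),7.1,33)):
    d=np.array([np.cos(np.radians(ang)),np.sin(np.radians(ang))])*L/2
    a,b=plane(c,ct-d,z),plane(c,ct+d,z); v=a-b; print('gripaxis',np.degrees(np.arctan2(v[1],v[0])),np.linalg.norm(v))
pr('lip',tri(t,(320+180/3.3,150+70/3.3),s,(190+258/3.6,140+465/3.6)))
# scale housing corners (crop t1)
q=lambda x,y:(320+x/3.3,150+y/3.3)
for n,p in(('BL',q(60,165)),('BR',q(378,135)),('consoleR front',q(425,475)),('consoleR back',q(413,395)),('housing FR',q(413,380)),('housing FL',q(85,412)),('front edge console mid',q(245,490))):
    print(n,plane(t,p,.1))
q=lambda x,y:(190+x/3.6,140+y/3.6)
for n,p in(('BL',q(375,500)),('BR',q(105,398)),('FLhousing',q(515,300))): print('s',n,plane(s,p,.1))
q=lambda x,y:(115+x/2.3,130+y/2.3)
q2=lambda x,y:(310+x/2.6,190+y/2.6)
for n,a,b in(('tin',(312,520),(286,53)),('jar',(190,502),(381,100)),('flat',(97,502),(470,190))): pr(n,tri(t,q(*a),s,q2(*b)))
E
```

```text
grip [ 0.6074 -0.2065  0.2511] gap 0.004
knob [ 0.4442 -0.3046  0.1475] gap 0.0025
FL [0.8226 0.3496 0.1174] gap 0.0002
   z.12 [0.8215 0.3489 0.12  ] [0.8237 0.3495 0.12  ]
FR [0.8039 0.0487 0.1153] gap 0.0003
   z.12 [0.8021 0.0482 0.12  ] [0.8057 0.0499 0.12  ]
NR [0.3994 0.0743 0.1093] gap 0.0082
   z.12 [0.4    0.0696 0.12  ] [0.4054 0.0803 0.12  ]
NL [0.4233 0.3761 0.1159] gap 0.0008
   z.12 [0.4228 0.3752 0.12  ] [0.4264 0.3757 0.12  ]
gripaxis 109.82696774324005 0.0844077624484896
gripaxis -70.72495397380517 0.08163315733649791
lip [ 0.7321 -0.1642  0.1513] gap 0.0127
BL [ 0.6856 -0.0909  0.1   ]
BR [ 0.7031 -0.3093  0.1   ]
consoleR front [ 0.4689 -0.3263  0.1   ]
consoleR back [ 0.5225 -0.3216  0.1   ]
housing FR [ 0.5326 -0.3223  0.1   ]
housing FL [ 0.5157 -0.103   0.1   ]
front edge console mid [ 0.4618 -0.2066  0.1   ]
s BL [ 0.692  -0.0904  0.1   ]
s BR [ 0.7104 -0.3054  0.1   ]
s FLhousing [ 0.4937 -0.0839  0.1   ]
tin [0.3446 0.104  0.1   ] gap 0.0001
jar [0.3622 0.2151 0.1118] gap 0.0011
flat [0.3658 0.3268 0.0285] gap 0.005
```

The measurements fit the text. Grip z is 0.251 (expected 0.253) and crate rim z is about 0.117. Scale yaw is about 4.5°, with its origin near (0.606, −0.2065). From the knob height, the lever is at about 0.3 rad. The crate sits at about −3.7° and the dish lip at about 19.5°. I'll close the fingers and go to the right of the knob.

>>> jog_arm:
  moves:
    - [[41,20,0],[0,0,-1],0]
    - [[80,45,-10],[0,0,-2],0]
    - [[120,70,-20],[0,0,-3],0]
    - [[160,95,-30],[0,0,-4.2],0]
    - [[195,115,-40],[0,0,-4.2],0]
  squeeze: 20

```text
time_s: 0.62
ee_pos: [0.4152, -0.3908, 0.1703]
eef_rot: [3.141, -0.0, 0.073]
force: [0.0, -0.8, 0.1]
grip_width: 0.0641
```

>>> jog_arm:
  moves:
    - [[16,9,-20],[0,0,0],0]
    - [[16,9,-33],[0,0,0],0]
    - [[16,9,-33],[0,0,0],0]
    - [[16,9,-33],[0,0,0],0]

```text
time_s: 0.95
ee_pos: [0.4295, -0.383, 0.1374]
eef_rot: [-3.141, 0.001, 0.08]
force: [-0.9, -1.0, 0.6]
grip_width: 0.0375
```

>>> jog_arm:
  moves:
    - [[17,6,-8],[0,0,0],0]
    - [[17,6,-8],[0,0,0],0]
    - [[17,6,-8],[0,0,0],0]
    - [[17,6,-8],[0,0,0],0]
    - [[17,6,-8],[0,0,0],0]

```text
time_s: 1.37
ee_pos: [0.4463, -0.3778, 0.1304]
eef_rot: [3.141, -0.001, 0.08]
force: [-0.9, 0.4, 0.7]
grip_width: 0.0044
```

```bash
python3 - <<'E'
from h import *
t=eyes.camera('top');s=eyes.camera('scene');o=ctrl.get_obs();print(o['ee_pos'],o['grip_width'],o['force'])
crop(t,320,150,540,390,2.2,'t3.png');crop(s,170,60,370,260,2.5,'s3.png')
a=cv2.imread('pics/t3.png');b=cv2.imread('pics/s3.png');b=cv2.resize(b,(300,300));c=np.zeros((a.shape[0],784,3),np.uint8);c[:,:a.shape[1]]=a;c[:300,a.shape[1]:]=b;cv2.imwrite('pics/c3.png',c)
E
```

```text
[ 0.44636988 -0.37759359  0.13017574] 0.000671366957086639 [-0.42988704 -0.69994279 -0.2120275 ]
```

View pics/c3.png

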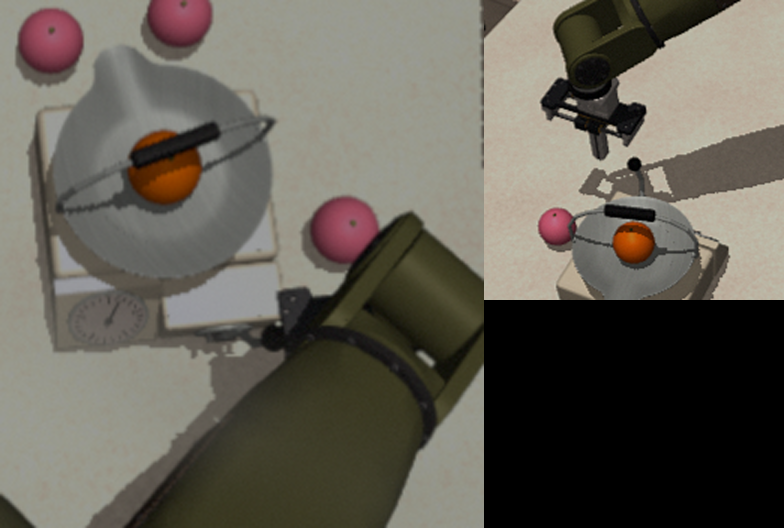

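The closed fingers stand to the right of the knob. I'll push left along the scale's y.

>>> jog_arm:
  moves:
    - [[1,16,0],[0,0,0],0]
    - [[0,32,0],[0,0,0],0]
    - [[-1,47,0],[0,0,0],0]
    - [[-2,60,0],[0,0,0],0]
    - [[-3,72,0],[0,0,0],0]

```text
time_s: 1.88
ee_pos: [0.4437, -0.3047, 0.1301]
eef_rot: [3.141, -0.001, 0.08]
force: [0.2, -1.9, 1.9]
grip_width: 0.0001
```

>>> jog_arm:
  moves:
    - [[-1,12,-2],[0,0,0],0]
    - [[-1,23,-3],[0,0,0],0]
    - [[-2,34,-5],[0,0,0],0]
    - [[-3,45,-6],[0,0,0],0]
    - [[-3,52,-6],[0,0,0],0]

```text
time_s: 2.3
ee_pos: [0.4404, -0.2518, 0.1231]
eef_rot: [-3.141, 0.001, 0.081]
force: [-0.5, -2.4, -1.7]
grip_width: 0.0006
```

>>> jog_arm:
  moves:
    - [[0,3,0],[0,0,0],0]
    - [[0,6,0],[0,0,0],0]
    - [[0,9,0],[0,0,0],0]
    - [[0,9,0],[0,0,0],0]

```text
time_s: 2.63
ee_pos: [0.4408, -0.2443, 0.1237]
eef_rot: [3.141, -0.0, 0.08]
force: [-1.1, -1.8, -0.7]
grip_width: 0.0007
```

>>> jog_arm:
  moves:
    - [[0,2,0],[0,0,0],0]
    - [[0,4,0],[0,0,0],0]
    - [[0,4,0],[0,0,0],0]

```text
time_s: 2.88
ee_pos: [0.4409, -0.2435, 0.1239]
eef_rot: [3.135, -0.001, 0.08]
force: [0.3, -27.4, -9.5]
grip_width: 0.0004
```

```bash
python3 - <<'E'
from h import *
s=eyes.camera('scene');o=ctrl.get_obs();print(o['ee_pos'],o['grip_width'],o['force'])
crop(s,190,100,350,260,3.6,'s4.png')
E
```

```text
[ 0.44092426 -0.24351995  0.12390131] 0.00037588647146436595 [  0.59110567 -26.39689202  -7.26930116]
```

View pics/s4.png

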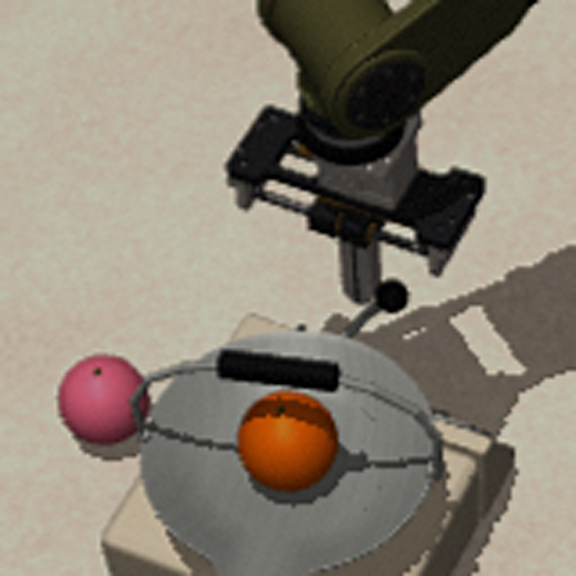

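A 27 N reaction came up exactly where the stop was predicted, and the knob is over to the left at scene (299,182). I'll back off and rise, then re-measure the knob and grip.

>>> jog_arm:
  moves:
    - [[0,-10,0],[0,0,0],0]
    - [[0,-35,10],[0,0,0],0]
    - [[-5,-50,45],[0,0,0],20]
    - [[-10,-60,85],[0,0,1.4],40]
    - [[-10,-60,125],[0,0,2.8],60]

```text
time_s: 3.35
ee_pos: [0.4296, -0.3014, 0.2498]
eef_rot: [-3.14, 0.001, 0.328]
force: [0.9, -0.3, 0.5]
grip_width: 0.0174
```

>>> jog_arm:
  moves:
    - [[-20,-20,30],[0,0,1.4],60]
    - [[-30,-50,50],[0,0,2.8],60]
    - [[-30,-80,50],[0,0,4.2],60]
    - [[-30,-80,50],[0,0,5.6],60]
    - [[-30,-80,50],[0,0,7],60]

```text
time_s: 3.77
ee_pos: [0.4003, -0.3814, 0.2983]
eef_rot: [-3.141, -0.001, 0.939]
force: [0.3, 0.1, -0.5]
grip_width: 0.0503
```

```bash
python3 - <<'E'
from h import *
import pickle
t=eyes.camera('top');s=eyes.camera('scene');o=ctrl.get_obs();print(o['ee_pos'],o['eef_rot'],o['grip_width'],o['force'])
pickle.dump((t,s),open('c1.pkl','wb'))
for n,c,(x0,y0,x1,y1) in(('t',t,(320,150,480,330)),('s',s,(190,140,350,300))):
    m=np.zeros((480,640),np.uint8);m[y0:y1,x0:x1]=c['frame'].max(2)[y0:y1,x0:x1]<45
    k,l,st,ce=cv2.connectedComponentsWithStats(m)
    for i in range(1,k):
        if st[i,4]>30: print(n,st[i],ce[i],cv2.minAreaRect(np.argwhere(l==i)[:,::-1].astype(np.float32)))
crop(t,320,130,560,390,2.2,'t5.png')
E
```

```text
[ 0.40058796 -0.3803751   0.29835687] [-3.14089886e+00 -5.91301502e-04  9.37286981e-01] 0.057931060157583765 [ 0.41283029 -0.05310821 -0.3151736 ]
t [379 206  41  21 330] [398.4969697  216.41515152] ((399.0145568847656, 216.54013061523438), (8.885319709777832, 41.52178192138672), 70.01689147949219)
t [471 321   9   9  58] [475.75862069 325.98275862] ((475.0, 325.0), (8.0, 8.0), 90.0)
s [294 178   9   9  65] [298.07692308 181.87692308] ((298.0, 182.0), (8.0, 8.0), 90.0)
s [250 197  34  12 254] [266.87401575 202.65748031] ((266.73974609375, 202.66171264648438), (33.369503021240234, 7.674124240875244), 7.431407928466797)
```

View pics/t5.png

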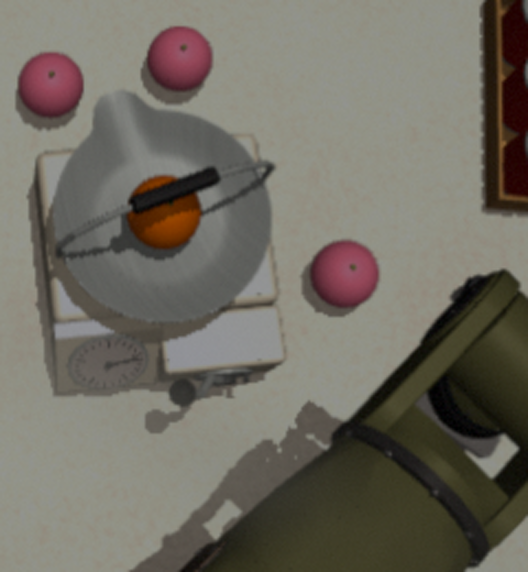

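The lever knob is now at left, top (403,308) and scene (298,182). The dish is undisturbed.

```bash
python3 - <<'E'
from h import *
import pickle;t,s=pickle.load(open('c1.pkl','rb'));np.set_printoptions(precision=4,suppress=True)
print('knob',tri(t,(403.0,307.5),s,(298.05,181.95)))
print('grip',tri(t,(398.8,216.5),s,(266.8,202.65)))
for c,ct,ang,L in((t,(398.8,216.5),-20,42),(s,(266.8,202.65),7.4,33)):
    d=np.array([np.cos(np.radians(ang)),np.sin(np.radians(ang))])*L/2
    a,b=plane(c,ct-d,.248),plane(c,ct+d,.248); v=a-b; print('gripaxis',np.degrees(np.arctan2(v[1],v[0])),np.linalg.norm(v),plane(c,ct,.248))
# bow feet / lip at z
q=lambda x,y:(320+x/2.2,130+y/2.2)
a,b=plane(t,q(62,250),.158),plane(t,q(268,168),.158);v=a-b;print('bow',a,b,(a+b)/2,np.degrees(np.arctan2(v[1],v[0])),np.linalg.norm(v))
print('lip',plane(t,q(116,92),.151))
E
```

```text
knob (array([ 0.4383, -0.2207,  0.1354]), np.float64(0.0017221904860092708))
grip (array([ 0.6074, -0.2065,  0.2473]), np.float64(0.0035360282779236434))
gripaxis 109.26220820799176 0.08471234796702053 [ 0.6065 -0.2048  0.248 ]
gripaxis -71.07989621134108 0.08193557371292959 [ 0.6082 -0.208   0.248 ]
bow [ 0.5728 -0.1074  0.158 ] [ 0.6506 -0.3112  0.158 ] [ 0.6117 -0.2093  0.158 ] 110.90112337548545 0.21815805837237978
lip [ 0.7334 -0.1662  0.151 ]
```

The knob is at z 0.135 and at the predicted locked position, so the lever is locked. The grip is at (0.607, −0.2065, 0.248), 5 mm lower. I'll go above it.

>>> jog_arm:
  moves:
    - [[35,30,5],[0,0,1.4],60]
    - [[65,60,5],[0,0,2.8],60]
    - [[95,85,5],[0,0,4.2],60]
    - [[125,110,5],[0,0,5.6],60]
    - [[155,135,5],[0,0,7],60]

```text
time_s: 4.28
ee_pos: [0.5572, -0.243, 0.3038]
eef_rot: [3.141, -0.0, 1.548]
force: [0.3, -0.0, 0.7]
grip_width: 0.0602
```

>>> jog_arm:
  moves:
    - [[20,15,0],[0,0,1.4],60]
    - [[35,27,0],[0,0,2.8],60]
    - [[45,34,0],[0,0,4.1],60]
    - [[51,39,0],[0,0,4.1],60]
    - [[51,39,0],[0,0,4.1],60]

```text
time_s: 4.7
ee_pos: [0.6074, -0.205, 0.3032]
eef_rot: [-3.141, -0.001, 1.899]
force: [-0.5, 0.1, -0.2]
grip_width: 0.06
```

>>> jog_arm:
  moves:
    - [[0,-1,-20],[0,0,0.1],60]
    - [[0,-1,-40],[0,0,0.1],60]
    - [[0,-1,-60],[0,0,0.1],60]
    - [[0,-1,-74],[0,0,0.1],50]
    - [[0,-1,-74],[0,0,0.1],40]

```text
time_s: 5.12
ee_pos: [0.6053, -0.2074, 0.2266]
eef_rot: [-3.138, -0.003, 1.906]
force: [0.0, -0.4, 0.4]
grip_width: 0.0495
```

```bash
python3 - <<'E'
from h import *
s=eyes.camera('scene');t=eyes.camera('top');o=ctrl.get_obs();print(o['ee_pos'],o['eef_rot'],o['grip_width'],o['force'])
crop(s,190,110,350,270,3.6,'s6.png')
E
```

```text
[ 0.60639762 -0.20762188  0.23028802] [3.14150161e+00 5.90679378e-05 1.90860278e+00] 0.04253495656697098 [-0.16425901  0.21629271  1.14929457]
```

View pics/s6.png

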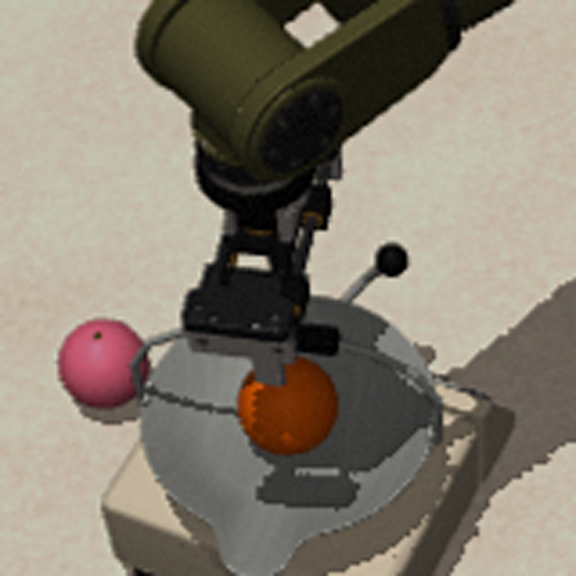

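The fingers straddle the grip. I'll close them in steps, then squeeze.

>>> jog_arm:
  moves:
    - [[0,0,0],[0,0,0],30]
    - [[0,0,0],[0,0,0],22]
    - [[0,0,0],[0,0,0],18]
    - [[0,0,0],[0,0,0],14]
    - [[0,0,0],[0,0,0],10]
  squeeze: 8

```text
time_s: 5.63
ee_pos: [0.6073, -0.207, 0.2303]
eef_rot: [3.14, 0.001, 1.913]
force: [4.5, 0.9, 2.8]
grip_width: 0.0159
```

>>> jog_arm:
  moves:
    - [[0,0,0],[0,0,0],8]
    - [[0,0,0],[0,0,0],8]
    - [[0,0,0],[0,0,0],8]
    - [[0,0,0],[0,0,0],8]
  squeeze: 45

```text
time_s: 5.97
ee_pos: [0.6073, -0.207, 0.2303]
eef_rot: [3.14, 0.001, 1.913]
force: [4.8, 1.4, 4.4]
grip_width: 0.0156
```

Gripped at 15.6 mm, which matches the 16 mm grip. I'll lift gently.

>>> jog_arm:
  moves:
    - [[0,0,1],[0,0,0],8]
    - [[0,0,3],[0,0,0],8]
    - [[0,0,6],[0,0,0],8]
    - [[0,0,9],[0,0,0],8]
    - [[0,0,12],[0,0,0],8]

```text
time_s: 6.38
ee_pos: [0.6065, -0.2072, 0.2415]
eef_rot: [-3.141, -0.001, 1.913]
force: [0.1, -0.1, -5.0]
grip_width: 0.0155
```

>>> jog_arm:
  moves:
    - [[0,0,3],[0,0,0],8]
    - [[0,0,6],[0,0,0],8]
    - [[0,0,8],[0,0,0],8]
    - [[0,0,9],[0,0,0],8]
    - [[0,0,9],[0,0,0],8]

```text
time_s: 6.8
ee_pos: [0.6068, -0.2072, 0.2509]
eef_rot: [3.141, 0.0, 1.913]
force: [-0.7, -1.0, -6.1]
grip_width: 0.0156
```

```bash
python3 - <<'E'
from h import *
s=eyes.camera('scene');o=ctrl.get_obs();print(o['ee_pos'],o['eef_rot'],o['grip_width'],o['force'],o['moment'])
crop(s,190,110,350,270,3.6,'s7.png')
E
```

```text
[ 0.60674431 -0.20714735  0.25063722] [-3.14157981e+00  3.36445297e-05  1.91287133e+00] 0.015532979545661922 [-0.71691231 -0.27400014 -5.88262322] [ 0.05327676 -0.11087652  0.02957582]
```

View pics/s7.png

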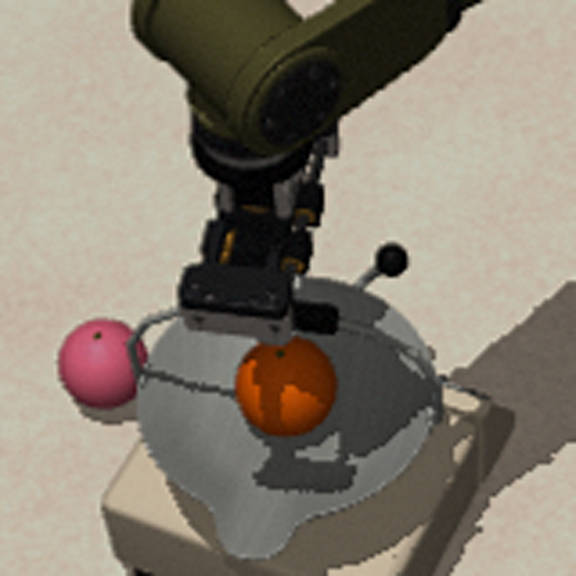

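The dish is off the scale and level, with the orange in the middle; the 5.9 N load fits dish plus orange. Now I'll carry it slowly with the turn.

>>> jog_arm:
  moves:
    - [[0,0,2],[0,0,0],8]
    - [[0,1,6],[0,0,0.1],8]
    - [[0,2,11],[0,0,0.3],8]
    - [[0,4,16],[0,0,0.6],8]
    - [[0,7,20],[0,0,1],8]

```text
time_s: 7.27
ee_pos: [0.6068, -0.2001, 0.2716]
eef_rot: [3.141, 0.001, 2.003]
force: [0.7, 0.7, -5.9]
grip_width: 0.0158
```

>>> jog_arm:
  moves:
    - [[0,4,4],[0,0,0.4],8]
    - [[0,8,7],[0,0,0.8],8]
    - [[-1,13,10],[0,0,1.2],8]
    - [[-1,18,12],[0,0,1.6],8]
    - [[-1,23,14],[0,0,2],8]

```text
time_s: 7.68
ee_pos: [0.6058, -0.1767, 0.2854]
eef_rot: [3.141, 0.001, 2.178]
force: [-0.2, 0.4, -5.9]
grip_width: 0.0159
```

>>> jog_arm:
  moves:
    - [[0,5,1],[0,0,0.4],8]
    - [[0,10,2],[0,0,0.8],8]
    - [[-1,15,3],[0,0,1.2],8]
    - [[-1,20,3],[0,0,1.6],8]
    - [[-1,25,3],[0,0,2],8]

```text
time_s: 8.1
ee_pos: [0.6048, -0.1517, 0.2884]
eef_rot: [3.141, 0.001, 2.353]
force: [-0.3, 0.8, -5.1]
grip_width: 0.0156
```

>>> jog_arm:
  moves:
    - [[0,5,0],[0,0,0.4],8]
    - [[0,10,0],[0,0,0.8],8]
    - [[-1,15,0],[0,0,1.2],8]
    - [[-1,20,0],[0,0,1.6],8]
    - [[-1,25,0],[0,0,2],8]

```text
time_s: 8.52
ee_pos: [0.6038, -0.1267, 0.2883]
eef_rot: [3.141, 0.001, 2.527]
force: [0.2, 1.0, -5.7]
grip_width: 0.0159
```

```bash
python3 - <<'E'
from h import *
s=eyes.camera('scene');t=eyes.camera('top');o=ctrl.get_obs();print(o['ee_pos'],o['eef_rot'],o['grip_width'],o['force'],o['moment'])
crop(s,190,110,430,350,2.4,'s8.png')
E
```

```text
[ 0.60383507 -0.12640768  0.28824468] [3.14120525e+00 5.19294242e-04 2.52650840e+00] 0.015191895005942901 [-0.44366956 -0.12777424 -5.44164993] [ 0.01137849 -0.15117633  0.02056899]
```

View pics/s8.png

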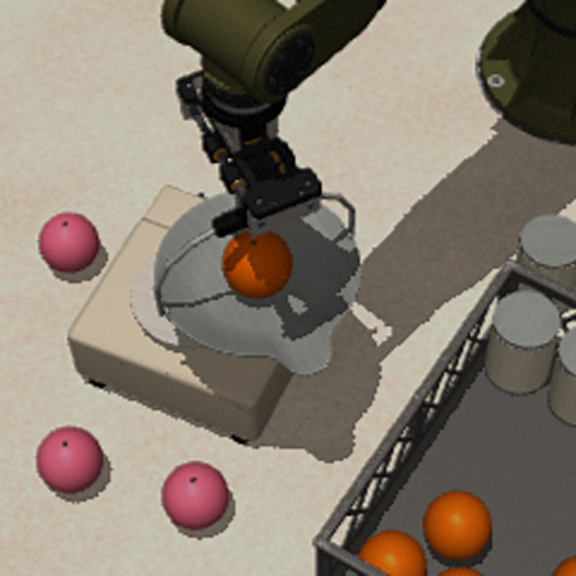

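The dish is level, the orange is still central, and the platter is empty. I'll continue.

>>> jog_arm:
  moves:
    - [[0,3,0],[0,0,0.2],8]
    - [[0,8,0],[0,0,0.5],8]
    - [[-1,13,0],[0,0,0.9],8]
    - [[-1,18,0],[0,0,1.3],8]
    - [[-1,23,0],[0,0,1.7],8]

```text
time_s: 9.03
ee_pos: [0.6027, -0.1038, 0.2877]
eef_rot: [3.142, 0.0, 2.675]
force: [0.5, 1.2, -5.7]
grip_width: 0.0158
```

>>> jog_arm:
  moves:
    - [[0,5,0],[0,0,0.4],8]
    - [[0,10,0],[0,0,0.8],8]
    - [[-1,15,0],[0,0,1.1],8]
    - [[-1,20,0],[0,0,1.4],8]
    - [[-1,25,0],[0,0,1.7],8]

```text
time_s: 9.45
ee_pos: [0.6017, -0.0787, 0.2877]
eef_rot: [3.142, 0.0, 2.823]
force: [0.1, 0.5, -5.6]
grip_width: 0.0156
```

>>> jog_arm:
  moves:
    - [[0,5,0],[0,0,0.3],8]
    - [[0,10,0],[0,0,0.6],8]
    - [[0,15,0],[0,0,0.9],8]
    - [[0,20,0],[0,0,1.2],8]
    - [[-1,25,0],[0,0,1.5],8]

```text
time_s: 9.87
ee_pos: [0.6008, -0.0536, 0.2875]
eef_rot: [3.142, -0.0, 2.954]
force: [0.5, -0.9, -5.3]
grip_width: 0.0156
```

>>> jog_arm:
  moves:
    - [[0,5,0],[0,0,0.3],8]
    - [[0,10,0],[0,0,0.6],8]
    - [[0,15,0],[0,0,0.9],8]
    - [[0,20,0],[0,0,1.1],8]
    - [[0,25,0],[0,0,1.2],8]

```text
time_s: 10.28
ee_pos: [0.6008, -0.0286, 0.2876]
eef_rot: [-3.142, -0.0, 3.058]
force: [-0.1, -0.7, -5.2]
grip_width: 0.016
```

>>> jog_arm:
  moves:
    - [[0,5,0],[0,0,0.1],8]
    - [[0,10,0],[0,0,0.2],8]
    - [[0,14,0],[0,0,0.2],8]
    - [[0,17,0],[0,0,0.2],8]
    - [[0,19,0],[0,0,0.2],8]

```text
time_s: 10.7
ee_pos: [0.6007, -0.0097, 0.2876]
eef_rot: [3.142, -0.0, 3.074]
force: [-0.1, -0.1, -5.4]
grip_width: 0.0159
```

>>> jog_arm:
  moves:
    - [[0,1,0],[0,0,0],8]
    - [[0,1,0],[0,0,0],8]
    - [[0,1,0],[0,0,0],8]
    - [[0,1,0],[0,0,0],8]
    - [[0,1,0],[0,0,0],8]

```text
time_s: 11.12
ee_pos: [0.6008, -0.0093, 0.2876]
eef_rot: [-3.142, -0.0, 3.073]
force: [-0.8, 0.2, -5.7]
grip_width: 0.0158
```

```bash
python3 - <<'E'
from h import *
import pickle
s=eyes.camera('scene');t=eyes.camera('top');o=ctrl.get_obs();print(o['time_s'],o['ee_pos'],o['eef_rot'],o['grip_width'],o['force'],o['moment'])
pickle.dump((t,s),open('c2.pkl','wb'))
crop(s,220,110,460,350,2.4,'s9.png');crop(t,200,100,460,340,2.4,'t9.png')
E
```

```text
11.2167 [ 0.60075475 -0.00929688  0.28760425] [-3.14155682e+00  2.23855072e-05  3.07329910e+00] 0.015599564470205798 [ 0.05986712  0.09830249 -5.36478165] [ 0.05188816 -0.15008672  0.01726578]
```

View pics/s9.png

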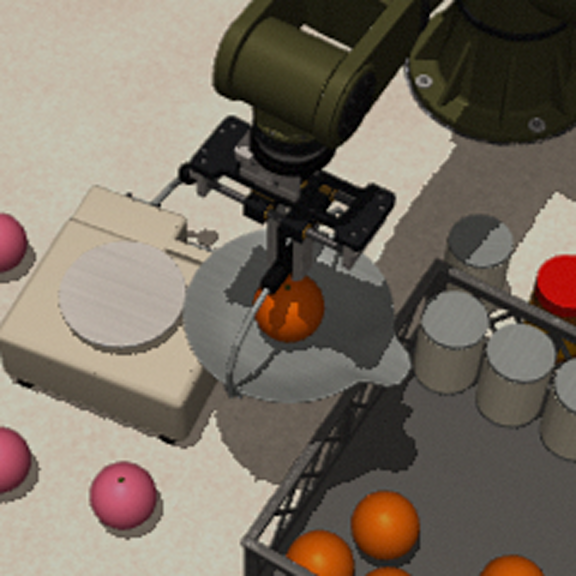

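View pics/t9.png

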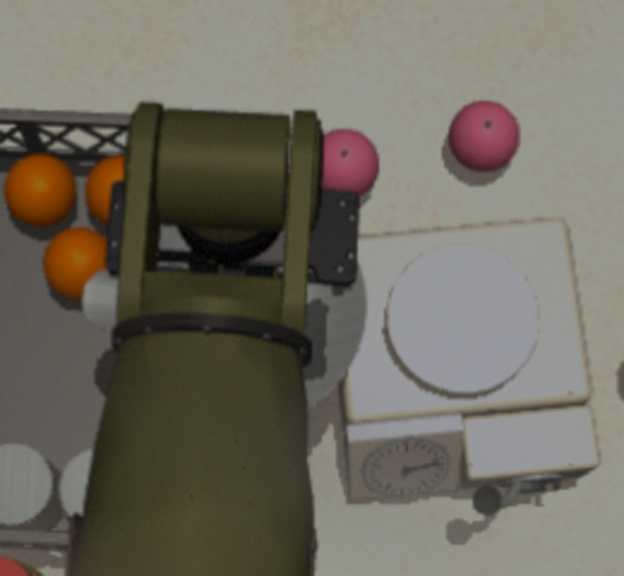

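In scene, the lip tip is at about (391.5,264), beyond the near long wall. In top, it shows left of the arm at about (234,225). The lever is still at left and the tins and jar are untouched. I'll check the lip in numbers.

```bash
python3 - <<'E'
from h import *
import pickle;t,s=pickle.load(open('c2.pkl','rb'));np.set_printoptions(precision=4,suppress=True)
print(tri(t,(234.2,224.5),s,(391.7,264)))
a=np.radians(86.5);c=np.array([.6008,-.0093]);print('pred lip',np.r_[c+.135*np.array([np.cos(a),np.sin(a)]),.2876+.019-.128+.031])
P=np.r_[c+.135*np.array([np.cos(a),np.sin(a)]),.2096];print(proj(t,P),proj(s,P))
# predicted rim circle on scene
th=np.linspace(0,2*np.pi,40);rim=np.c_[c[0]+.106*np.cos(th),c[1]+.106*np.sin(th),np.full(40,.2166)]
crop(s,220,150,460,330,3.2,'s10.png',list(proj(s,rim))+list(proj(s,P)))
lp=P[:2]-np.array([.6135,.2125]);g=np.radians(-3.65);print('lip in crate',np.array([[np.cos(g),np.sin(g)],[-np.sin(g),np.cos(g)]])@lp)
crop(t,215,200,255,260,10,'t10.png',list(proj(t,P)))
E
```

```text
(array([0.6044, 0.1274, 0.2141]), np.float64(0.0032377610039207496))
pred lip [0.609  0.1254 0.2096]
[[234.7126 223.105 ]] [[389.2792 266.0971]]
lip in crate [ 0.0011 -0.0872]
```

View pics/s10.png

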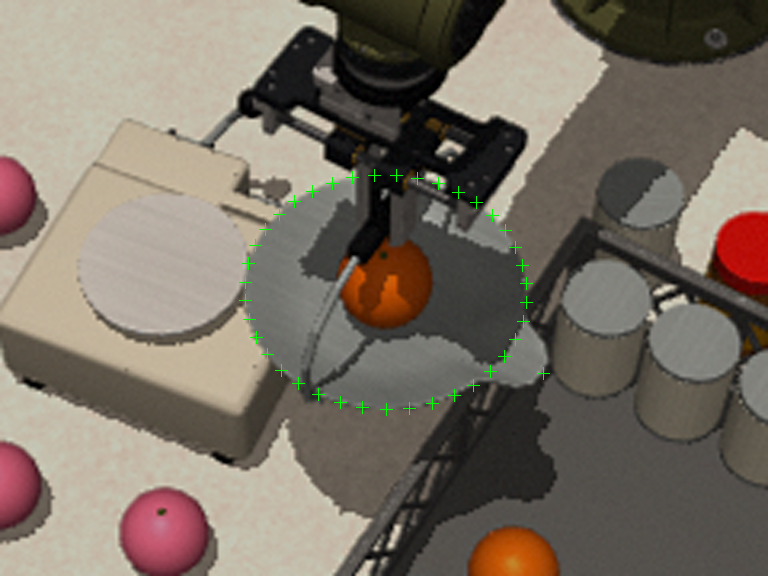

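View pics/t10.png

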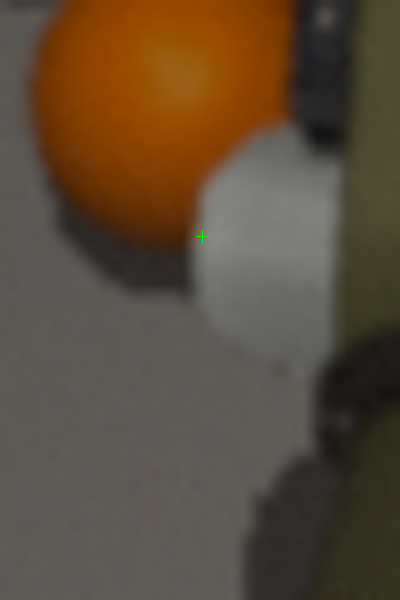

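```bash
python3 - <<'E'
from h import *
import pickle;t,s=pickle.load(open('c2.pkl','rb'));np.set_printoptions(precision=4,suppress=True)
c=np.array([.6008,-.0093])
for uv in((220+308/3.2,150+395/3.2),(220+305/3.2,150+393/3.2)):
    p=plane(s,uv,.214)[:2]-c;print('foot',p,np.linalg.norm(p),np.degrees(np.arctan2(p[1],p[0]))+90)
crop(s,300,190,410,280,7,'s11.png',list(proj(s,[[.6008,-.0093,.3066],[.6008-.108*np.cos(np.radians(176.1)),-.0093-.108*np.sin(np.radians(176.1)),.2146],[.6008-.108*np.cos(np.radians(178.5)),-.0093-.108*np.sin(np.radians(178.5)),.2146]])))
# lip outline symmetric edges in top
f=t['frame'].astype(int)
for r in range(210,240):
    row=f[r,228:256]; print(r,' '.join('%3d'%v for v in row.mean(1)), )
E
```

```text
foot [ 0.1091 -0.0057] 0.10927000100186797 87.01046708885723
foot [ 0.1087 -0.0084] 0.10899757693294632 85.56142267466514
210  75  78  80  83  83  84  82  78  75  73  70  68  67  64  61  53  47  41  39  37  38  38  51  64  64  68  65  65
211  74  75  76  78  79  79  76  75  73  70  70  68  65  65  64  58  45  40  40  38  37  38  52  63  65  67  66  65
212  73  73  75  76  76  75  74  73  71  69  67  66  69  74  77  80  62  42  29  31  33  39  55  62  65  66  65  67
213  70  72  73  72  74  72  71  70  69  68  67  75  87  91  90  94  84  53  25  20  24  36  56  64  66  66  67  65
214  67  69  70  70  70  70  69  68  67  65  78  89  99  98 100  99  95  70  44  33  36  42  57  66  66  66  66  66
215  67  66  67  67  67  67  66  66  66  76  95 104 105 105 105 103  99  88  69  63  58  53  61  66  66  65  67  66
216  65  64  66  65  65  64  64  68  79  97 110 114 114 111 109 108 104 100  93  90  86  65  64  66  64  67  67  65
217  62  64  63  62  62  62  64  77 102 117 121 119 118 115 113 114 113 111 109 108 103  72  66  68  67  67  68  67
218  57  59  60  60  59  61  64  93 119 126 127 12
[... 1801 characters left out ...]
  30
234  88  90  90  89  90  91  89  92  91  92  91  94  97  96  96  95  95  98  96  92  66  44  32  29  24  28  27  27
235  89  90  90  89  90  90  90  88  89  89  88  90  93  95  95  94  93  95  92  81  53  34  27  27  26  28  27  26
236  90  88  89  89  89  89  89  90  89  89  90  89  90  91  85  86  95  93  84  59  36  27  25  27  28  25  28  27
237  90  88  90  89  90  89  90  91  91  89  90  91  91  91  86  85  94  93  72  43  24  22  25  27  26  27  25  27
238  88  90  90  90  90  90  89  90  90  89  90  89  92  90  90  89  91  88  63  36  23  24  26  26  24  24  23  24
239  90  88  89  91  90  89  90  90  89  90  90  90  92  90  90  91  92  88  59  33  26  25  23  24  23  19  21  19
```

View pics/s11.png

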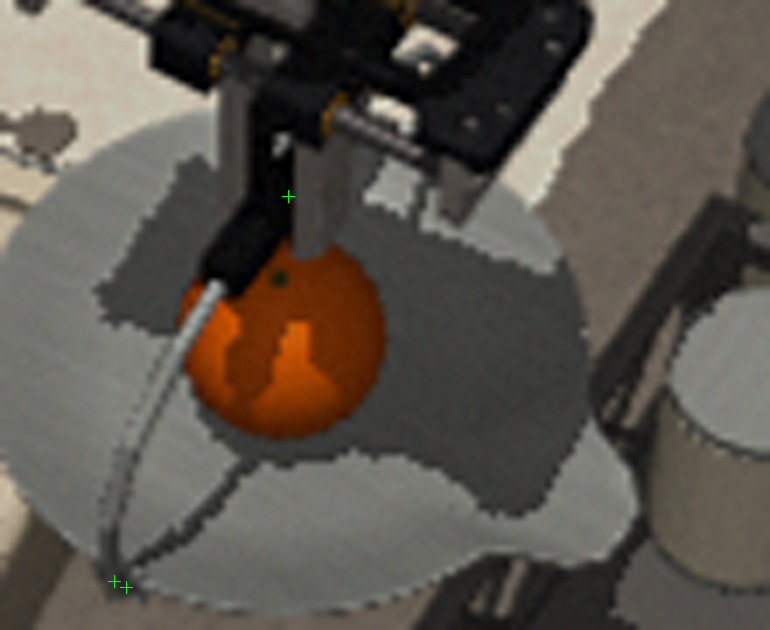

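The bow foot gives a dish yaw of 86–87° and the lip's midline about 87°; square to the crate is about 86.4°. I'll settle for a moment, do one last stillness check and hand in.

>>> jog_arm:
  moves:
    - [[0,0,0],[0,0,0],8]
    - [[0,0,0],[0,0,0],8]
    - [[0,0,0],[0,0,0],8]
    - [[0,0,0],[0,0,0],8]
    - [[0,0,0],[0,0,0],8]

```text
time_s: 11.63
ee_pos: [0.6008, -0.0091, 0.2876]
eef_rot: [3.142, -0.0, 3.074]
force: [0.3, -0.5, -5.8]
grip_width: 0.0158
```

```bash
python3 - <<'E'
from h import *
import pickle;t,s0=pickle.load(open('c2.pkl','rb'))
s=eyes.camera('scene');o=ctrl.get_obs();print(o['ee_pos'],o['eef_rot'],o['grip_width'],abs(o['joint_vel']).max())
d=cv2.absdiff(s['frame'],s0['frame']).max(2);print('changed px',(d>25).sum())
f=s['frame'].astype(int);m=((f[:,:,0]>60)&(f[:,:,1]<f[:,:,0]*.62)&(f[:,:,2]<f[:,:,0]*.3))
m[:200]=0;m[260:]=0;m[:,:315]=0;m[:,365:]=0
c,r=cv2.minEnclosingCircle(np.argwhere(m)[:,::-1].astype(np.float32));print('orange',c,r,'expected',proj(s,[.6008,-.0093,.2236]))
E
```

```text
[ 0.60076703 -0.00914328  0.28764454] [3.14158630e+00 7.26381400e-05 3.07353491e+00] 0.015981414596235276 0.001597699089621621
changed px 126
orange (339.9230651855469, 237.46153259277344) 14.62055778503418 expected [[340.12122548 237.78021545]]
```

```bash
python3 -c "
from station import ctrl
print(ctrl.hand_in())"
```

```text
the job is handed in; nothing more can be done
None
```

The job is done and handed in at about 11.7 s. I locked the lever with the dish still on the platter. Then I took the dish by its grip, lifted it off, turned it about 67° so its lip faces square over the crate's near long side, and held it there. I took the crate's near long side to be the one facing the scale.

**Last checks**
- **Lever:** it stopped with a 27 N reaction. The knob then measured 135 mm high, within about 2 mm of the locked position, and the grip dropped about 4–5 mm.
- **Grip and level:** tool tilt is below 0.001 rad, the grip is 15.6–16 mm wide, and the arm is still.
- **Orange:** it sits within half a pixel of where a centred orange should appear.
- **Lip:** it is computed at 90 mm above the rim, about 57 mm inside the near wall and halfway along the crate. A rougher two-view reading put it about 4 mm higher.
- **Tins, jar and other objects:** the pictures showed none of them moved.

**Disagreements**
- **Lip direction:** the square direction is about 86.4°. The tool and bow gave 86–87° and the lip's midline about 87°, but the rough two-view lip point gave 88.5°. I did not correct for it.
- **Last two scene pictures:** 126 pixels differed, which I took for noise and did not look into.

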